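Tip the spindle collars flat and rack them on their post

ROBOT

A 6-joint arm with a two-finger parallel gripper is mounted at the origin on the work surface. World frame = base frame: x ahead of the robot, y to its left, z up, the work surface at z = 0. Lengths are in m, angles in rad, forces in N, time in s.
With the tool pointing down it reaches from about 0.325 to 0.9 m from the base axis. Payload 6.1 kg.
Tool frame: the origin (TCP) lies at the very end of the fingers, on their centre line; the grasp point (between the pads) lies 19 mm behind it; z points along the fingers, y is the line along which they close (so a half turn about z gives the same grasp; the last joint's range is limited). The gripper opens to 87 mm and grips with 3 to 60 N. Pads are 19 mm wide; open, the fingers measure 117 mm over their backs; the gripper's body (75 mm by 190 mm) begins 51 mm behind the grasp point.
Start: joints at [-1.251, 0.22, 1.526, -0, 1.395, -0.126], TCP at [0.269, -0.564, 0.223] pointing down, gripper open.
Joint ranges: [-2.98, 2.98], [-0.91, 2.08], [0.09, 2.57], [-1.24, 4.39], [0.2, 2.65], [-2.68, 2.68]. Speed limits (rad/s): [2.57, 2.57, 3.01, 3.14, 3.14, 3.14].

INTERFACE

Orientations are given as a unit quaternion [w, x, y, z].
In Python, from cell import readout, viewer, order gives the robot as it stands.
- The arm moves only by the tool drive_tool, never from a script. Its argument "increments" is a list that holds one entry, the list of rows, each a list of 7 numbers: the shift along the tool's x, y, z in cm, then the turn, a rotation vector about the tool's x, y, z in degrees, then the finger opening in cm, from 0 to 8.7. In form: [[[x, y, z, ax, ay, az, claw], ...]]. A call has 1 to 10 rows; each row shifts and turns the commanded pose from where the row before left it, along the tool's axes as they then stand; what a row does not reach is not made up. A row lasts 1/8 s, in which the tool goes at most 62.5 mm and 10.7 degrees, less where a joint would pass 70% of its speed; a pose out of reach is approached as far as the arm can. A call with a gripper value outside its range is refused whole. The fingers move at their own pace and stop on an object; "newtons" is the grip in N (left out, the last holds). Time passes only in rows, so rows that do not move let the fingers close. It gives the time, the measured TCP pose, the force, the opening and the grip force at its end, in the units of the state.
- readout.sense(): the state, without advancing time (a new reading comes with each control period).
- viewer.camera(name): name is "scene" or "top" or "wrist"; returns a dict with "pixels" (480x640x3 uint8, red, green, blue), "fov_y" (degrees; the focal length in pixels is half the picture's height over the tangent of half this angle, whatever the lens; pixels are square), "cx", "cy" (the principal point, pixels), "k1" (the pictures are not rectified: a ray, as slopes to the right and down, at radius r is drawn at 1 + k1 r^2 times it, then the intrinsics apply), "camera_from_world" (4x4, takes a point from world to camera coordinates); the wrist camera has in their place "hand_eye" (4x4, takes a point from camera to tool coordinates, whose origin is the TCP and whose axes are the flange's). Camera axes: x right, y down, z forward; pixel columns grow to the right and rows downward; lengths in m; the calibration is good to about 2 mm. A picture is of the moment at which its call begins: read the wrist's pose just before it. There is no depth.
- order.job_done(): hands the job in; it is judged then, once.
The state is a dict: "clock": time; "q": joint angles; "qd": joint speeds; "joint_efforts": joint torques, N m; "position": TCP position; "eef_rot": TCP orientation; "force": force on the tool from outside, world axes, zero at the start; "ft_torque": the same for the moment, N m; "width": finger opening in m; "grasp_force": force on a finger pad.
Only numpy, scipy, OpenCV 4.12 (cv2) and the standard library are available. Lean on these libraries where they do the work, as an engineer would, in place of code of your own. Each camera call takes 0.05 s, during which the arm holds its last target. There are 200 camera calls.

TASK

Three or four aluminium spindle collars were left standing on edge on the workbench: tip each one over with a light push, without gripping it or picking it up on edge, until all of them lie flat on the bench together. Then stack them flat on the storage post, the largest first and each next smaller one on top, and finally put the black retaining nut over the post on top of the stack. Leave the hammer, the sanding block and the tin where they are.

Things in the scene. Friction and masses are not known exactly. Their poses are not given: they have to be found in the camera images.
- stand: Storage post, fixed: a pale beech block 110 x 110 x 20 mm with an upright plain steel post 22 mm in diameter in its middle; the post rises 66 mm above the block's top (tip 86 mm above the bench) and tapers over its last 9 mm to 10 mm diameter. Origin at the centre of the block's underside on the bench; z up, along the post.
- post_tip (a point): Centre of the post's tip, on the post's axis, 86 mm above the bench.
- collar_68: Plain aluminium collar: an eight-sided ring 68 mm across flats, 16 mm thick, with a hole 28 mm across; may be absent. Starts on edge on a flat, x level. Origin: centre of the hole at mid thickness, 8 mm above its support when flat; x: axis of the hole; y, z and every 45 degrees between them point to the middles of flats. Faces alike, either may be up.
- collar_62: Plain aluminium collar: an eight-sided ring 62 mm across flats, 14 mm thick, with a hole 28 mm across; may be absent. Starts on edge on a flat, x level. Origin: centre of the hole at mid thickness, 7 mm above its support when flat; x: axis of the hole; y, z and every 45 degrees between them point to the middles of flats. Faces alike, either may be up.
- collar_56: Plain aluminium collar: an eight-sided ring 56 mm across flats, 13 mm thick, with a hole 28 mm across; may be absent. Starts on edge on a flat, x level. Origin: centre of the hole at mid thickness, 6.5 mm above its support when flat; x: axis of the hole; y, z and every 45 degrees between them point to the middles of flats. Faces alike, either may be up.
- collar_50: Plain aluminium collar: an eight-sided ring 50 mm across flats, 12 mm thick, with a hole 28 mm across; may be absent. Starts on edge on a flat, x level. Origin: centre of the hole at mid thickness, 6 mm above its support when flat; x: axis of the hole; y, z and every 45 degrees between them point to the middles of flats. Faces alike, either may be up.
- retainer: Black plastic six-sided retaining nut without a thread, 56 mm across flats, 30 mm high, with a plain hole 28 mm across right through; lies flat on the bench, hole upright. Origin at the centre of its underside, z up along the hole; the middles of its flats lie along x and every 60 degrees from it.
- hammer: Bystander: hammer, 280 mm long, lying on the bench along its x axis (handle towards -x), origin near the middle of its length. Leave alone.
- sanding_block: Bystander: cork sanding block, 65 x 110 x 30 mm, origin at the centre of its underside. Leave alone.
- wax_tin: Bystander: round tin with a brass-coloured cap, 70 mm diameter, 45 mm high, origin at the centre of its underside. Leave alone.
Not all that is in view belongs to the job. Leave any turquoise look-alike of the collar_50 alone. Of the things shaped like the retainer, the black one is meant.

How it is judged:
On the way, in this order (a step that is already met when the one before it is completed fails the run):
1. every collar present lies flat on the bench, let go, all at the same time (angle between the x axis of each of collar_68, collar_62, collar_56, collar_50 and the z axis of stand, either way round below 0.12 rad and height (world z) of each of collar_68, collar_62, collar_56, collar_50 below 0.013 m and contact force between the fingers and collar_68 below 0.3 N and linear speed of each of collar_68, collar_62, collar_56, collar_50 below 0.03 m/s and contact force between the fingers and collar_62 below 0.3 N and contact force between the fingers and collar_56 below 0.3 N and contact force between the fingers and collar_50 below 0.3 N), for 0.2 s.
2. the 68 mm collar (if present) lies flat on the post, let go, before any smaller one (horizontal distance between collar_68 and post_tip below 0.007 m and height (world z) of collar_68 below 0.032 m and contact force between the fingers and collar_68 below 0.3 N and linear speed of collar_68 below 0.03 m/s and angle between the x axis of collar_68 and the z axis of stand, either way round below 0.12 rad), for 0.2 s.
3. the 62 mm collar (if present) lies flat on the post, let go, before any smaller one (horizontal distance between collar_62 and post_tip below 0.007 m and height (world z) of collar_62 below 0.047 m and contact force between the fingers and collar_62 below 0.3 N and linear speed of collar_62 below 0.03 m/s and angle between the x axis of collar_62 and the z axis of stand, either way round below 0.12 rad), for 0.2 s.
4. the 56 mm collar (if present) lies flat on the post, let go, before any smaller one (horizontal distance between collar_56 and post_tip below 0.007 m and height (world z) of collar_56 below 0.0605 m and contact force between the fingers and collar_56 below 0.3 N and linear speed of collar_56 below 0.03 m/s and angle between the x axis of collar_56 and the z axis of stand, either way round below 0.12 rad), for 0.2 s.
5. the 50 mm collar (if present) lies flat on the post, let go, before any smaller one (horizontal distance between collar_50 and post_tip below 0.007 m and height (world z) of collar_50 below 0.073 m and contact force between the fingers and collar_50 below 0.3 N and linear speed of collar_50 below 0.03 m/s and angle between the x axis of collar_50 and the z axis of stand, either way round below 0.12 rad), for 0.2 s.
6. the retaining nut sits flat on the stack, the post in its hole, let go (horizontal distance between retainer and post_tip below 0.007 m and height (world z) of retainer below 0.079 m and contact force between the fingers and retainer below 0.3 N and linear speed of retainer below 0.03 m/s and angle between retainer's own z axis and vertical below 0.12 rad), for 0.2 s.
At the end, for the whole second after the job is handed in: All collars present lie flat (0.12 rad) on the post within 7 mm of its axis, none more than 4 mm above its place in the full largest-first stack; the nut likewise on top; all let go and at rest; hammer, sanding block and tin within 30 mm of their starts (all of step 2 and all of step 3 and all of step 4 and all of step 5 and all of step 6 and distance of each of hammer, sanding_block, wax_tin from where it was at the start of the episode below 0.03 m); the robot touches nothing.
It fails at once if a collar lifted clear of the bench while on edge, instead of being tipped over ((angle between the x axis of collar_68 and the z axis of stand, either way round above 1.2 rad and height (world z) of collar_68 above 0.1 m) or (angle between the x axis of collar_62 and the z axis of stand, either way round above 1.2 rad and height (world z) of collar_62 above 0.1 m) or (angle between the x axis of collar_56 and the z axis of stand, either way round above 1.2 rad and height (world z) of collar_56 above 0.1 m) or (angle between the x axis of collar_50 and the z axis of stand, either way round above 1.2 rad and height (world z) of collar_50 above 0.1 m)).
It fails at once if a collar pressed or squeezed hard (over 15 N) while on edge ((angle between the x axis of collar_68 and the z axis of stand, either way round above 0.6 rad and contact force between the fingers and collar_68 above 15 N) or (angle between the x axis of collar_62 and the z axis of stand, either way round above 0.6 rad and contact force between the fingers and collar_62 above 15 N) or (angle between the x axis of collar_56 and the z axis of stand, either way round above 0.6 rad and contact force between the fingers and collar_56 above 15 N) or (angle between the x axis of collar_50 and the z axis of stand, either way round above 0.6 rad and contact force between the fingers and collar_50 above 15 N)).
It fails at once if hammer, sanding block or tin pushed more than 30 mm away (distance of any of hammer, sanding_block, wax_tin from where it was at the start of the episode above 0.03 m).
Of collar_68, collar_62, collar_56, collar_50 only 3 to 4 are there at a start; the rules pass over those that are not, and their reading is None.
At some moment in a run one of collar_68, collar_62, collar_56, collar_50, retainer may be knocked a few centimetres aside while the robot is not near it.
It also fails if it takes over 208 s, if anything falls off the work surface, if the arm or the gripper's body presses on something with over 40 N, if the wrist force passes 120 N, or if a joint passes its speed limit or range.

## Working session

There is one attempt and no reset: what is moved stays moved. The work goes in short steps, Python scripts to look and compute and a tool call to move; the robot and the scene stay as the last step left them, time stands still between calls to the robot, and variables do not carry over. Pictures are saved under pics/ and viewed, at most 14 in all, crops included, and the job is handed in when it is done.

Besides the shell and the picture viewer there is one more tool, called after "Emit:" as name(argument=value, ...) on one line, values as JSON. drive_tool: Moves the arm, as the interface text tells. Its arguments: {"type":"object","properties":{"increments":{"type":"array","items":{"type":"array","items":{"type":"array","items":{"type":"number"}}}},"newtons":{"type":"number"}},"required":["increments"]}

```bash
ls; mkdir -p pics; cat > h.py <<'E'
import numpy as np, cv2
from scipy.spatial.transform import Rotation as R
from cell import readout, viewer, order
def cam(name,save=None):
    s=readout.sense(); c=viewer.camera(name)
    if name=="wrist":
        T=np.eye(4); w,x,y,z=s["eef_rot"]; T[:3,:3]=R.from_quat([x,y,z,w]).as_matrix(); T[:3,3]=s["position"]
        c["wc"]=T@np.array(c["hand_eye"])
    else: c["wc"]=np.linalg.inv(np.array(c["camera_from_world"]))
    c["f"]=240/np.tan(np.radians(c["fov_y"])/2)
    if save: cv2.imwrite("pics/"+save,np.array(c["pixels"])[:,:,::-1])
    return c
def K(c): return np.array([[c["f"],0,c["cx"]],[0,c["f"],c["cy"]],[0,0,1.]])
def D(c): return np.array([c["k1"],0,0,0.])
def pix(c,p,z):
    """pixels -> world points on plane z"""
    u=cv2.undistortPoints(np.array(p,float).reshape(-1,1,2),K(c),D(c)).reshape(-1,2)
    d=np.c_[u,np.ones(len(u))]@c["wc"][:3,:3].T; o=c["wc"][:3,3]
    return o+d*((z-o[2])/d[:,2])[:,None]
def proj(c,P):
    E=np.linalg.inv(c["wc"])
    return cv2.projectPoints(np.array(P,float).reshape(-1,1,3),cv2.Rodrigues(E[:3,:3])[0],E[:3,3],K(c),D(c))[0].reshape(-1,2)
def tri(cs,ps):
    """intersect rays"""
    A=np.zeros((3,3));b=np.zeros(3)
    for c,p in zip(cs,ps):
        q=pix(c,[p],0)[0]; o=c["wc"][:3,3]; d=(q-o)/np.linalg.norm(q-o); M=np.eye(3)-np.outer(d,d); A+=M;b+=M@o
    return np.linalg.solve(A,b)
E
python3 - <<'E'
from h import *
print(readout.sense())
for n in("scene","top","wrist"):
    c=cam(n,n+"0.png");print(n,c["fov_y"],c["k1"],c["wc"].round(3).tolist())
E
```

```text
pics
{'clock': 0.0, 'q': array([-1.25108236e+00,  2.21232823e-01,  1.52761425e+00, -1.13115236e-05,
        1.39469876e+00, -1.26105479e-01]), 'qd': array([-9.08430771e-05, -1.22234648e-03,  1.23670885e-03,  3.75124421e-04,
        8.70823677e-04,  1.78246630e-03]), 'joint_efforts': array([-3.20939689e-04, -4.94610035e+01, -3.87383938e+01,  6.96860952e-02,
        5.67655975e-02, -1.68321781e-04]), 'position': array([ 0.26929078, -0.56331906,  0.22143145]), 'eef_rot': array([-9.71479688e-04,  9.75257646e-01,  2.21069151e-01, -9.99317354e-05]), 'force': array([-0.2506712 , -0.63329239,  0.33875957]), 'ft_torque': array([0.01241098, 0.00607668, 0.01732804]), 'grasp_force': 0.0, 'width': 0.08688535377261289}
scene 45.10782376091316 -0.04784068180220143 [[0.482, 0.618, -0.621, 1.321], [0.876, -0.351, 0.33, -0.409], [-0.014, -0.703, -0.711, 0.933], [0.0, 0.0, 0.0, 1.0]]
top 54.589932235930654 -0.10141499363863264 [[0.018, -0.997, 0.079, 0.504], [-1.0, -0.017, 0.02, -0.046], [-0.019, -0.079, -0.997, 1.233], [0.0, 0.0, 0.0, 1.0]]
wrist 67.5906792863096 -0.00924599306094451 [[0.43, -0.862, -0.268, 0.342], [-0.903, -0.411, -0.127, -0.529], [-0.001, 0.296, -0.955, 0.383], [0.0, 0.0, 0.0, 1.0]]
```

View pics/scene0.png

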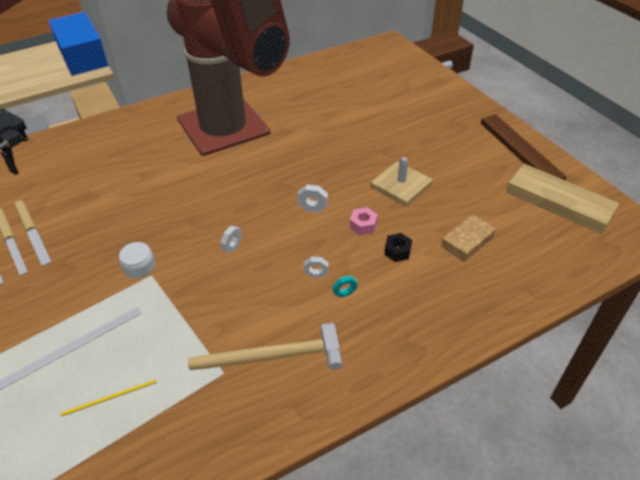

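View pics/top0.png

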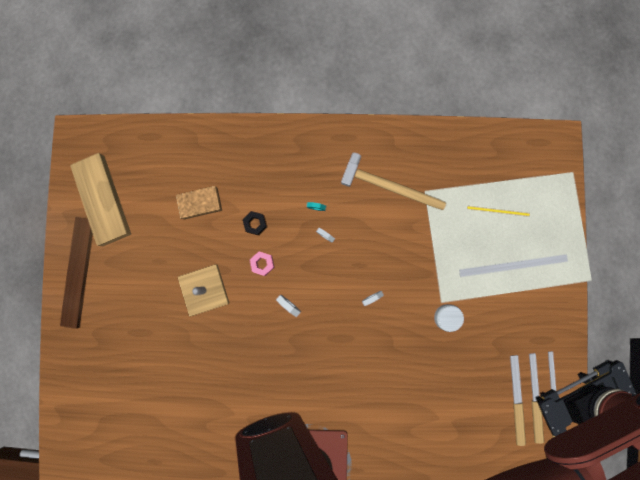

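The scene and top views show three collars on edge, at top pixels (288,306), (373,298) and (326,235). The turquoise look-alike is at (316,206), the black nut at (255,223), the pink nut at (262,264) and the post at (200,290). Next I'll zoom in on the collars.

```bash
python3 - <<'E'
from h import *
t=cam("top");s=cam("scene")
P=[(288,306),(373,298),(326,235),(200,290)];S=[(313,198),(231,238),(316,267),(403,175)]
rows=[]
for c,L in((t,P),(s,S)):
    im=c["pixels"][:,:,::-1]
    rows.append(np.hstack([cv2.resize(im[y-24:y+26,x-20:x+20],None,fx=5,fy=5,interpolation=cv2.INTER_CUBIC) for x,y in L]))
cv2.imwrite("pics/m0.png",np.vstack(rows))
for a,b in zip(P,S): print(tri([t,s],[a,b]).round(3), pix(t,[a],.03).round(3))
print(pix(t,[(255,223),(262,264),(316,206),(450,318),(351,168)],.03).round(3))
E
```

```text
[0.427 0.056 0.034] [[0.426 0.056 0.03 ]]
[ 0.451 -0.162  0.033] [[ 0.451 -0.163  0.03 ]]
[ 0.612 -0.038  0.027] [[ 0.611 -0.039  0.03 ]]
[0.463 0.286 0.035] [[0.462 0.287 0.03 ]]
[[ 0.64   0.147  0.03 ]
 [ 0.533  0.126  0.03 ]
 [ 0.687 -0.012  0.03 ]
 [ 0.402 -0.362  0.03 ]
 [ 0.79  -0.102  0.03 ]]
```

View pics/m0.png

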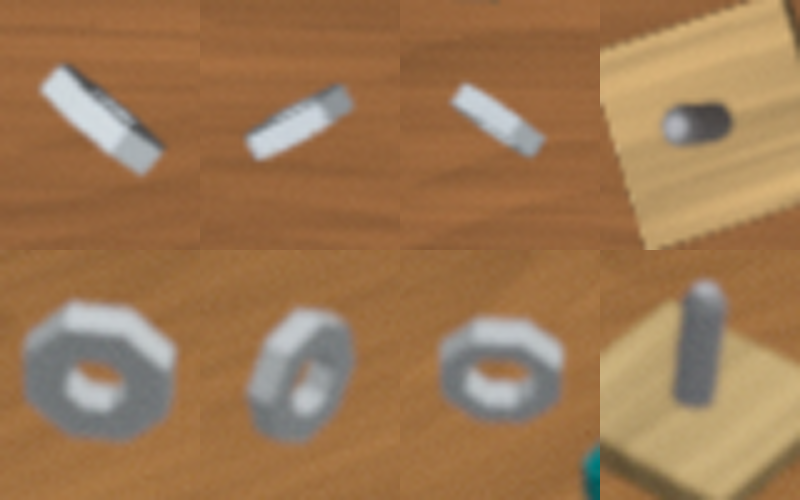

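The crops show collar ends, faces and post clearly. Next: fit the model silhouettes in both views to get size and pose.

```bash
cat >> h.py <<'E'
from scipy.optimize import minimize
from scipy.spatial import ConvexHull
TH={68:16,62:14,56:13,50:12}
def octa(a,t): 
    r=a/2/np.cos(np.pi/8); th=np.pi/8+np.arange(8)*np.pi/4
    return np.array([[s*t/2,r*np.cos(q),r*np.sin(q)] for s in(-1,1) for q in th])/1000
def edgepts(a,t,x,y,yaw): 
    return octa(a,t)@R.from_euler("z",yaw).as_matrix().T+[x,y,a/2000]
def flatpts(a,t,x,y,yaw,z0=0):
    P=octa(a,t)[:,[1,2,0]]; return P@R.from_euler("z",yaw).as_matrix().T+[x,y,z0+t/2000]
def hullmask(c,P,roi,k=4):
    x0,y0,w,h=roi; q=(proj(c,P)-[x0,y0]+.5)*k-.5
    m=np.zeros((h*k,w*k),np.float32)
    cv2.fillConvexPoly(m,cv2.convexHull((q*16).round().astype(np.int32)),1.,cv2.LINE_8,4)
    return cv2.resize(m,(w,h),interpolation=cv2.INTER_AREA)
def obs(c,roi,chroma=None):
    x0,y0,w,h=roi; im=np.array(c["pixels"])[y0:y0+h,x0:x0+w]
    hsv=cv2.cvtColor(im,cv2.COLOR_RGB2HSV)
    m=(hsv[:,:,1]<95).astype(np.uint8)
    n,l,st,ce=cv2.connectedComponentsWithStats(m)
    d=[np.hypot(*(ce[i]-[w/2,h/2])) - st[i,4]*.05 for i in range(1,n)]
    m=(l==1+int(np.argmin(d))).astype(np.uint8)
    cs,_=cv2.findContours(m,cv2.RETR_EXTERNAL,cv2.CHAIN_APPROX_NONE)
    return cv2.drawContours(np.zeros_like(m),[max(cs,key=cv2.contourArea)],-1,1,-1).astype(np.float32)
def fit(fn,views,x0s):
    """views: [(cam,roi,mask)]; fn(params)->pts"""
    best=None
    f=lambda p:sum(np.abs(hullmask(c,fn(p),r)-m).sum()/m.sum() for c,r,m in views)
    for x0 in x0s:
        s=np.vstack([x0]+[np.array(x0)+d for d in np.diag([.006,.006,.2][:len(x0)])])
        o=minimize(f,x0,method="Nelder-Mead",options=dict(initial_simplex=s,xatol=1e-4,fatol=1e-3))
        if best is None or o.fun<best.fun: best=o
    return best
E
python3 - <<'E'
from h import *
t=cam("top");s=cam("scene")
P=[(288,306),(373,298),(326,235)];S=[(313,198),(231,238),(316,267)]
roi=lambda p,r=22:(p[0]-r,p[1]-r,2*r,2*r)
for a,b in zip(P,S):
    v=[(t,roi(a),obs(t,roi(a))),(s,roi(b),obs(s,roi(b)))]
    g=tri([t,s],[a,b])
    print(g.round(3),[int(x[2].sum()) for x in v])
    for k in TH:
        o=fit(lambda p:edgepts(k,TH[k],*p),v,[[g[0],g[1],q] for q in(-.7,.7,-.2,.2)])
        print(k,o.fun.round(3),o.x.round(4))
# post: tip & base from two views
print("tip",tri([t,s],[(195,289.5),(404,158)]))
for c,b in((t,(176,264,54,54)),(s,(368,156,68,48))): 
    im=np.array(c["pixels"]);x,y,w,h=b; hsv=cv2.cvtColor(im[y:y+h,x:x+w],cv2.COLOR_RGB2HSV)
E
```

```text
[0.427 0.056 0.034] [250, 723]
68 0.163 [ 0.4272  0.055  -0.6612]
62 0.469 [ 0.4268  0.0552 -0.6871]
56 0.733 [ 0.427   0.0551 -0.6883]
50 0.974 [ 0.4271  0.0583 -0.6287]
[ 0.451 -0.162  0.033] [168, 458]
68 0.657 [ 0.4516 -0.1601  0.6426]
62 0.249 [ 0.451  -0.1607  0.5509]
56 0.205 [ 0.4507 -0.1611  0.515 ]
50 0.5 [ 0.4507 -0.1615  0.4777]
[ 0.612 -0.038  0.027] [133, 455]
68 1.308 [ 0.6082 -0.0403 -0.7121]
62 0.725 [ 0.6112 -0.0377 -0.5954]
56 0.321 [ 0.6126 -0.0365 -0.5991]
50 0.237 [ 0.6122 -0.0366 -0.5903]
tip [0.46489622 0.28209669 0.09039207]
```

```bash
cat >> h.py <<'E'
def go(x,y,z,yaw=None):
    """print tool-frame shift (cm) from current pose, then z turn (deg, tool) for tool-x yaw (deg)"""
    s=readout.sense(); w,a,b,c=s["eef_rot"]; M=R.from_quat([a,b,c,w]).as_matrix(); cy=np.degrees(np.arctan2(M[1,0],M[0,0]))
    d=M.T@(np.array([x,y,z])-s["position"])*100
    out="t=%.1f yaw=%.1f shift cm %s"%(s["clock"],cy,d.round(2))
    if yaw is not None:
        y2=np.radians(yaw); N=np.c_[[np.cos(y2),np.sin(y2),0],[np.sin(y2),-np.cos(y2),0],[0,0,-1]]
        rv=np.degrees(R.from_matrix(M.T@N).as_rotvec()); d2=N.T@(np.array([x,y,z])-s["position"])*100
        out+=" | turn %s then shift %s"%(rv.round(1),d2.round(2))
    print(out)
E
python3 -c "
from h import *
go(.404,-.189,.223,30)"
```

```text
t=0.3 yaw=25.5 shift cm [ 28.3  -28.01  -0.06] | turn [-0.  -0.  -4.5] then shift [ 30.39 -25.73  -0.07]
```

Emit:
drive_tool(increments=[[[0,0,0,0,0,-4.5,0],[3.8,-3.2,0,0,0,0,0],[3.8,-3.2,0,0,0,0,0],[3.8,-3.2,0,0,0,0,0],[3.8,-3.2,0,0,0,0,0],[3.8,-3.2,0,0,0,0,0],[3.8,-3.2,0,0,0,0,0],[3.8,-3.2,0,0,0,0,0],[3.8,-3.2,0,0,0,0,0],[0,0,4,0,0,0,0]]])

```text
clock: 1.6
position: [0.4078, -0.1888, 0.1856]
eef_rot: [0.003, 0.965, 0.261, 0.003]
force: [0.5, -1.3, -0.3]
width: 0.0016
grasp_force: 0.0
```

Emit:
drive_tool(increments=[[[0,0,4.6,0,0,0,0],[0,0,4.6,0,0,0,0],[0,0,4.5,0,0,0,0],[0,0,0,0,0,0,0],[0.8,0,0,0,0,0,0],[0.7,0,0,0,0,0,0],[0.5,0,0,0,0,0,0],[0.5,0,0,0,0,0,0]]])

```text
clock: 2.6
position: [0.427, -0.1777, 0.0464]
eef_rot: [0.001, 0.966, 0.259, 0.001]
force: [0.8, -0.0, 1.7]
width: 0.0003
grasp_force: 0.0
```

Emit:
drive_tool(increments=[[[0.4,0,0,0,0,0,0],[0.4,0,0,0,0,0,0],[0.4,0,0,0,0,0,0],[0.4,0,0,0,0,0,0],[0.4,0,0,0,0,0,0],[0.4,0,0,0,0,0,0],[0.4,0,0,0,0,0,0],[0.4,0,0,0,0,0,0],[0.4,0,0,0,0,0,0],[0.4,0,0,0,0,0,0]]])

```text
clock: 3.85
position: [0.4609, -0.1574, 0.0455]
eef_rot: [-0.0, 0.966, 0.259, -0.0]
force: [-0.2, -0.2, 1.2]
width: 0.0001
grasp_force: 0.0
```

Emit:
drive_tool(increments=[[[0.4,0,0,0,0,0,0],[0.4,0,0,0,0,0,0],[0.4,0,0,0,0,0,0],[0,0,0,0,0,0,0],[-3,0,0,0,0,0,0],[-1,0,-5,0,0,0,0],[0,0,-5,0,0,0,0],[0,0,-2,0,0,0,0],[0,0,0,0,0,0,0]]])

```text
clock: 4.97
position: [0.4377, -0.1724, 0.1675]
eef_rot: [0.002, 0.966, 0.259, 0.002]
force: [0.2, -0.2, -0.2]
width: 0.0005
grasp_force: 0.0
```

```bash
python3 - <<'E'
from h import *
c=cam("top"); w=cam("wrist")
cv2.imwrite("pics/p1.png",np.hstack([cv2.resize(c["pixels"][220:400,270:450,::-1],(400,400)),cv2.resize(w["pixels"][:,:,::-1],(400,400))]))
a=np.array([.79,-.614]);g=np.array([.427,.055])-.055*a; go(*g,.16,52)
E
```

```text
t=5.1 yaw=30.0 shift cm [  8.48 -25.14   0.48] | turn [ -0.1   0.  -22. ] then shift [ 17.27 -20.14   0.46]
```

View pics/p1.png

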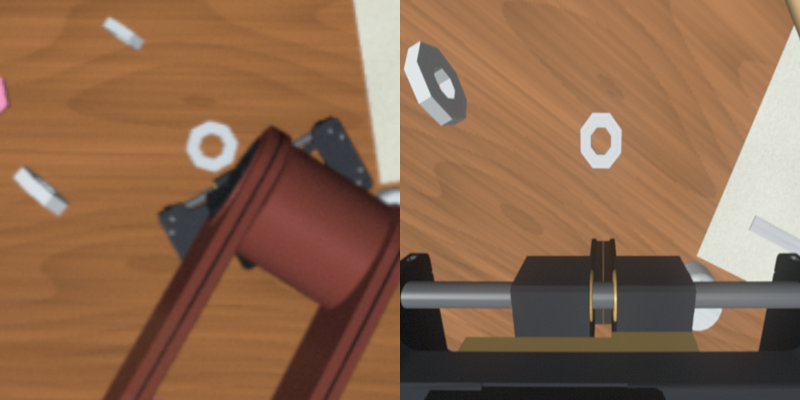

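Collar B now lies flat, at about (212,147) in the left half of the picture, and the other two still stand. Next I'll push A, the 68.

Emit:
drive_tool(increments=[[[0,0,0,0,0,-7.3,0],[0,0,0,0,0,-7.3,0],[0,0,0,0,0,-7.4,0],[2.9,-3.4,0,0,0,0,0],[2.9,-3.4,0,0,0,0,0],[2.9,-3.4,0,0,0,0,0],[2.9,-3.3,0,0,0,0,0],[2.9,-3.3,0,0,0,0,0],[2.8,-3.3,0,0,0,0,0],[0,0,4,0,0,0,0]]])

```text
clock: 6.32
position: [0.3853, 0.091, 0.126]
eef_rot: [0.0, 0.898, 0.441, 0.002]
force: [1.0, -0.9, -0.5]
width: 0.0004
grasp_force: 0.0
```

Emit:
drive_tool(increments=[[[0,0,4,0,0,0,0],[0,0,2.9,0,0,0,0],[0,0,0,0,0,0,0],[0,0.8,0,0,0,0,0],[0,0.8,0,0,0,0,0]]])

```text
clock: 6.95
position: [0.3988, 0.0782, 0.0579]
eef_rot: [0.001, 0.899, 0.439, 0.001]
force: [-0.1, 0.6, 0.3]
width: 0.0007
grasp_force: 0.0
```

```bash
python3 - <<'E'
from h import *
go(.427,.055,.055,52)
E
```

```text
t=7.0 yaw=52.0 shift cm [-0.1   3.65  0.3 ] | turn [ 0.1 -0.1  0. ] then shift [-0.09  3.65  0.29]
```

Emit:
drive_tool(increments=[[[0,0.4,0.2,0,0,0,0],[0,0.4,0,0,0,0,0],[0,0.4,0,0,0,0,0],[0,0.4,0,0,0,0,0],[0,0.4,0,0,0,0,0],[0,0.4,0,0,0,0,0],[0,0.4,0,0,0,0,0],[0,0.4,0,0,0,0,0],[0,0.4,0,0,0,0,0],[0,0.4,0,0,0,0,0]]])

```text
clock: 8.2
position: [0.4288, 0.0538, 0.0545]
eef_rot: [0.0, 0.899, 0.439, 0.0]
force: [0.5, 0.3, 0.2]
width: 0.0005
grasp_force: 0.0
```

Emit:
drive_tool(increments=[[[0,0.4,0,0,0,0,0],[0,0.4,0,0,0,0,0],[0,0.4,0,0,0,0,0],[0,0,0,0,0,0,0],[0,-3,0,0,0,0,0],[0,-1,-5,0,0,0,0],[0,0,-5,0,0,0,0],[0,0,0,0,0,0,0]]])

```text
clock: 9.2
position: [0.4097, 0.0714, 0.1591]
eef_rot: [0.002, 0.899, 0.439, 0.004]
force: [-0.4, -0.6, 0.9]
width: 0.0004
grasp_force: 0.0
```

```bash
python3 - <<'E'
from h import *
a=np.array([.83,-.556]);g=np.array([.612,-.037])+.055*a; go(*g,.16,56)
E
```

```text
t=9.2 yaw=52.1 shift cm [ 4.28 28.1   0.13] | turn [ 0.4 -0.3 -3.9] then shift [ 2.34 28.33 -0.09]
```

Emit:
drive_tool(increments=[[[0,0,0,0,0,-3.9,0],[0.4,4.7,0,0,0,0,0],[0.4,4.7,0,0,0,0,0],[0.4,4.7,0,0,0,0,0],[0.4,4.7,0,0,0,0,0],[0.4,4.7,0,0,0,0,0],[0.4,4.8,0,0,0,0,0],[0,0,4,0,0,0,0],[0,0,4,0,0,0,0],[0,0,0,0,0,0,0]]])

```text
clock: 10.45
position: [0.6501, -0.0665, 0.0687]
eef_rot: [-0.003, 0.883, 0.469, -0.004]
force: [-1.4, -0.7, 0.3]
width: 0.0006
grasp_force: 0.0
```

```bash
python3 - <<'E'
from h import *
go(.612,-.037,.043,56)
E
```

```text
t=10.4 yaw=55.9 shift cm [ 0.32 -4.78  2.61] | turn [-0.6  0.2 -0.1] then shift [ 0.32 -4.81  2.57]
```

Emit:
drive_tool(increments=[[[0.3,0,2.4,0,0,0,0],[0,0,0,0,0,0,0],[0,-0.6,0,0,0,0,0],[0,-0.5,0,0,0,0,0],[0,-0.4,0,0,0,0,0]]])

```text
clock: 11.08
position: [0.6438, -0.0563, 0.0517]
eef_rot: [0.0, 0.883, 0.469, 0.001]
force: [-0.4, 0.3, 0.9]
width: 0.0003
grasp_force: 0.0
```

Emit:
drive_tool(increments=[[[0,-0.4,0,0,0,0,0],[0,-0.4,0,0,0,0,0],[0,-0.4,0,0,0,0,0],[0,-0.4,0,0,0,0,0],[0,-0.4,0,0,0,0,0],[0,-0.4,0,0,0,0,0],[0,-0.4,0,0,0,0,0],[0,-0.4,0,0,0,0,0],[0,-0.4,0,0,0,0,0],[0,-0.4,0,0,0,0,0]]])

```text
clock: 12.32
position: [0.6103, -0.034, 0.0505]
eef_rot: [-0.0, 0.883, 0.469, -0.0]
force: [-0.4, 0.3, -0.1]
width: 0.0001
grasp_force: 0.0
```

Emit:
drive_tool(increments=[[[0,-0.4,0,0,0,0,0],[0,-0.4,0,0,0,0,0],[0,0,0,0,0,0,0],[0,3,0,0,0,0,0],[0,1,-5,0,0,0,8.7],[0,0,-5,0,0,0,8.7],[0,0,-5,0,0,0,8.7],[0,0,-5,0,0,0,8.7]]])

```text
clock: 13.32
position: [0.637, -0.0521, 0.2522]
eef_rot: [0.0, 0.883, 0.469, 0.0]
force: [1.1, 0.3, -0.6]
width: 0.0325
grasp_force: 0.0
```

```bash
python3 - <<'E'
from h import *
t=cam("top","top2.png");s=cam("scene","scene2.png");w=cam("wrist")
im=lambda c:c["pixels"][:,:,::-1]
cv2.imwrite("pics/p2.png",np.vstack([cv2.resize(im(t)[180:330,150:410],(800,461))]))
go(.45,.04,.2,52)
E
```

```text
t=13.5 yaw=55.9 shift cm [ -2.95 -20.9    5.35] | turn [ 0.4 -0.2  3.9] then shift [ -4.36 -20.61   5.52]
```

View pics/p2.png

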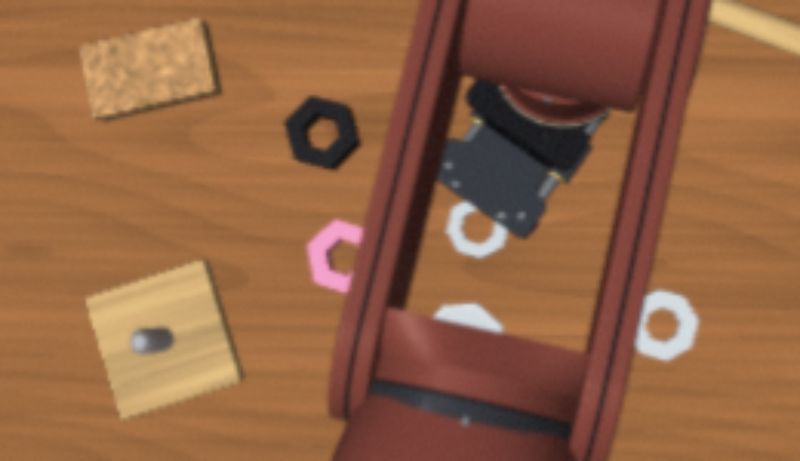

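All three collars lie flat: C at (478,230), A at (468,320) half hidden, B at (665,325). The black nut is at (322,131). Moving over the 68 to measure it with the wrist camera.

Emit:
drive_tool(increments=[[[-0.7,-5.2,1.3,0,0,0,8.7],[-0.7,-5.2,1.3,0,0,0,8.7],[-0.7,-5.2,1.3,0,0,0,8.7],[-0.8,-5.3,1.4,0,0,0,8.7],[0,0,0,0,0,3.9,8.7],[0,0,0,0,0,0,8.7],[0,0,0,0,0,0,8.7]]])

```text
clock: 14.35
position: [0.448, 0.0408, 0.1973]
eef_rot: [-0.0, 0.898, 0.439, -0.0]
force: [0.1, 0.5, -0.7]
width: 0.0871
grasp_force: 0.0
```

```bash
python3 - <<'E'
from h import *
s=cam("scene","scene3.png");w=cam("wrist","w3.png")
im=lambda c:c["pixels"][:,:,::-1]
cv2.imwrite("pics/p3.png",np.vstack([np.hstack([im(s)[120:320,180:450],np.zeros((200,370,3),np.uint8)]),cv2.resize(im(w)[:400],(640,400))]))
print(readout.sense()["position"],proj(w,[[.45,.04,.01],[.476,-.148,0.01],[.58,-.02,.01]]),proj(s,[[.45,.04,.01],[.476,-.148,0.01],[.58,-.02,.01]]))
E
```

```text
[0.44818323 0.04068016 0.19754258] [[326.58860146 219.13387182]
 [449.40313928 335.87709186]
 [470.2971196  186.23433328]] [[311.66504117 213.84857317]
 [241.97705691 250.01350362]
 [315.86318935 259.29863963]]
```

View pics/p3.png

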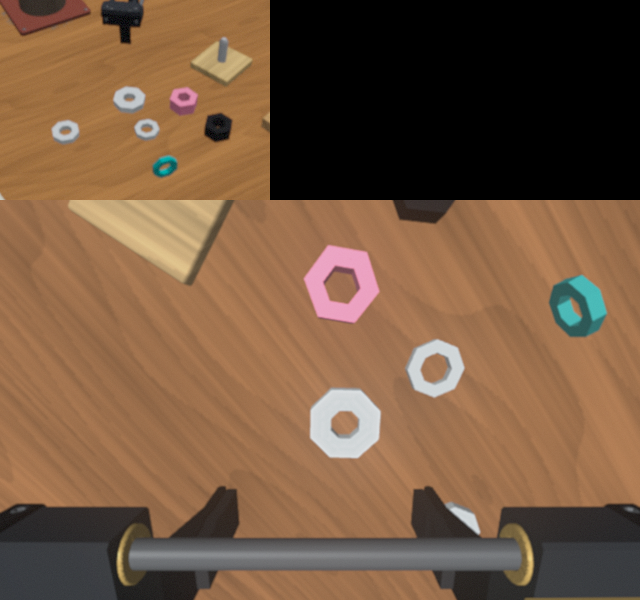

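Everything is flat and unobstructed. In the wrist picture the 68 is at about (345,224) and the 50 at (436,168). Fitting poses now.

```bash
cat >> h.py <<'E'
def roi(p,r): p=np.round(p).astype(int); return (p[0]-r,p[1]-r,2*r,2*r)
def box(x,y,yaw): 
    P=np.array([[a,b,c] for a in(-.055,.055) for b in(-.055,.055) for c in(0,.02)])
    return P@R.from_euler("z",yaw).as_matrix().T+[x,y,0]
def nut(x,y,yaw):
    r=.028/np.cos(np.pi/6); q=np.pi/6+np.arange(6)*np.pi/3
    P=np.array([[r*np.cos(k),r*np.sin(k),z] for k in q for z in(0,.03)])
    return P@R.from_euler("z",yaw).as_matrix().T+[x,y,0]
def mask(c,r,fn):
    x0,y0,w,h=r; hsv=cv2.cvtColor(np.array(c["pixels"])[y0:y0+h,x0:x0+w],cv2.COLOR_RGB2HSV).astype(int)
    m=fn(hsv).astype(np.uint8); cs,_=cv2.findContours(m,cv2.RETR_EXTERNAL,cv2.CHAIN_APPROX_NONE)
    return cv2.drawContours(np.zeros_like(m),[max(cs,key=cv2.contourArea)],-1,1,-1).astype(np.float32)
E
python3 - <<'E'
from h import *
s=cam("scene");w=cam("wrist");t=cam("top")
def col(g,cs,rs,ks):
    v=[]
    for (c,p),r in zip(cs,rs):
        q=roi(p,r); v.append((c,q,obs(c,q)))
    print([int(x[2].sum()) for x in v])
    for k in ks:
        o=fit(lambda p:flatpts(k,TH[k],*p),v,[g+[a] for a in(-.3,0,.3)]); print(k,o.fun.round(3),o.x[:2].round(4),np.degrees(o.x[2]).round(1)%45)
col([.448,.04],[(s,(309,218)),(w,(345,224))],(22,50),(68,62))
col([.58,-.02],[(s,(327,248)),(w,(436,168))],(18,40),(50,56))
col([.476,-.148],[(s,(246,251))],(22,),(62,56,50))
print("A tri",tri([s,w],[(309,218.5),(345,224)]).round(4))
bm=lambda h:(h[:,:,1]<140)&(h[:,:,2]>140); km=lambda h:h[:,:,2]<75
v=[(c,roi(p,r),mask(c,roi(p,r),bm)) for c,p,r in((t,(202,290),36),(s,(402,184),36))]
print([int(x[2].sum()) for x in v])
for vv in(v,v[:1],v[1:]):
    o=fit(lambda p:box(*p),vv,[[.463,.282,a] for a in(.2,-.2,.5)]);print("stand",o.fun,o.x.round(4))
print("tip",tri([t,s],[(195,289.5),(404,158)]))
v=[(c,roi(p,r),mask(c,roi(p,r),km)) for c,p,r in((t,(255,223),18),(s,(398,247),20))]
print([int(x[2].sum()) for x in v])
for vv in(v,v[:1],v[1:]):
    o=fit(lambda p:nut(*p),vv,[[.64,.145,a] for a in(0,.3,-.3)]);print("nut",o.fun,o.x[:2].round(4),np.degrees(o.x[2])%60)
E
```

```text
[729, 4247]
68 0.142 [0.4617 0.0263] 4.3
62 0.459 [0.4634 0.0266] 40.0
[455, 2632]
50 0.156 [0.562  0.0157] 28.1
56 0.304 [0.5612 0.0165] 22.7
[565]
62 0.09 [ 0.4806 -0.1425] 27.1
56 0.094 [ 0.4804 -0.1424] 35.4
50 0.261 [ 0.4834 -0.1432] 5.200000000000003
A tri [0.4621 0.0257 0.0121]
[1738, 1479]
stand 0.3332211971282959 [0.4591 0.2883 0.3038]
stand 0.07436709105968475 [0.4616 0.2866 0.3475]
stand 0.16501858830451965 [0.4489 0.2976 0.3091]
tip [0.46489622 0.28209669 0.09039207]
[409, 577]
nut 0.2576914429664612 [0.6413 0.1507] 49.172026042503596
nut 0.08236552774906158 [0.6413 0.1508] 43.86136337748066
nut 0.16724437475204468 [0.6386 0.1516] 48.861946146453256
```

```bash
python3 - <<'E'
from h import *
go(.4617,.0263,.004,49.3)
E
```

```text
t=14.6 yaw=52.0 shift cm [-0.3   1.97 19.35] | turn [-0.   0.   2.7] then shift [-0.2   1.98 19.35]
```

Emit:
drive_tool(increments=[[[0,0,0,0,0,2.7,8.7],[-0.2,2,3.3,0,0,0,8.7],[0,0,5,0,0,0,8.7],[0,0,5,0,0,0,8.7],[0,0,3,0,0,0,8.7],[0,0,2,0,0,0,8.7],[0,0,1,0,0,0,8.7],[0,0,0,0,0,0,8.7]]])

```text
clock: 15.6
position: [0.4613, 0.0264, 0.0042]
eef_rot: [-0.0, 0.909, 0.417, -0.0]
force: [0.4, 0.4, 0.1]
width: 0.0871
grasp_force: 0.0
```

Emit:
drive_tool(increments=[[[0,0,0,0,0,0,6.2],[0,0,0,0,0,0,6.2],[0,0,0,0,0,0,6.2],[0,0,0,0,0,0,6.2],[0,0,0,0,0,0,6.2]]], newtons=20)

```text
clock: 16.23
position: [0.4622, 0.0264, 0.0053]
eef_rot: [0.0, 0.909, 0.417, 0.001]
force: [-1.2, 0.2, 6.6]
width: 0.0677
grasp_force: 19.9
```

```bash
python3 - <<'E'
from h import *
go(.385,.195,.2,49.3)
E
```

```text
t=16.2 yaw=49.3 shift cm [  7.77 -16.82 -19.48] | turn [ 0.1 -0.   0. ] then shift [  7.75 -16.85 -19.47]
```

Emit:
drive_tool(increments=[[[0,0,-2,0,0,0,6.2],[0,0,-4,0,0,0,6.2],[0,0,-4.5,0,0,0,6.2],[0,0,-4.5,0,0,0,6.2],[0,0,-4.5,0,0,0,6.2],[2,-4.2,0,0,0,0,6.2],[2,-4.2,0,0,0,0,6.2],[2,-4.2,0,0,0,0,6.2],[1.8,-4.2,0,0,0,0,6.2],[0,0,0,0,0,0,6.2]]])

```text
clock: 17.48
position: [0.3831, 0.1971, 0.199]
eef_rot: [-0.0, 0.908, 0.419, -0.0]
force: [-0.7, 0.2, -0.7]
width: 0.0677
grasp_force: 19.9
```

Emit:
drive_tool(increments=[[[0,0,0,0,0,0,6.2],[0,0,0,0,0,0,6.2]]])

```text
clock: 17.73
position: [0.3853, 0.1942, 0.1994]
eef_rot: [0.0, 0.909, 0.417, -0.0]
force: [-0.3, 0.1, -1.5]
width: 0.0674
grasp_force: 19.9
```

```bash
python3 - <<'E'
from h import *
print(readout.sense()["position"],readout.sense()["width"])
w=cam("wrist","w4.png")
print(proj(w,[[.4616,.2866,.02],[.4616,.2866,.086]]))
E
```

```text
[0.38528767 0.19419622 0.19937743] 0.06741351810249119
[[321.60931681  88.21576945]
 [320.9010919   76.55114503]]
```

View pics/w4.png

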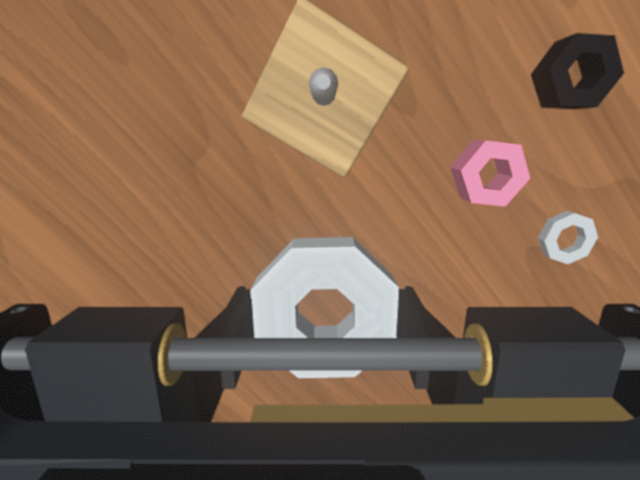

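The wrist view shows the post tip near (322,76) and the block corners at (303,1), (407,68), (346,174), (243,116). The held collar's far top edge is at about y 247.

```bash
python3 - <<'E'
from h import *
w=cam("wrist"); sn=readout.sense(); a,b,c,d=sn["eef_rot"]; M=R.from_quat([b,c,d,a]).as_matrix()
im=np.array(w["pixels"]);g=cv2.cvtColor(im,cv2.COLOR_RGB2GRAY)
print("tip",pix(w,[(322,76.5)],.086))
bm=lambda h:(h[:,:,1]<140)&(h[:,:,2]>140)
r=(235,0,180,180); m=mask(w,r,bm)
o=fit(lambda p:box(*p),[(w,r,m)],[[.4616,.2866,.33]]);print(m.sum(),o.fun,o.x)
pts=[[x,0,-.0107] for x in(.034,.030,.038)]+[[.014,0,-.0107],[-.014,0,-.0107]]
print(proj(w,np.array(pts)@M.T+sn["position"]))
print(g[225:345,325].tolist())
E
```

```text
tip [[0.46230107 0.28607191 0.086     ]]
32400.0 0.45158565044403076 [0.47606877 0.29059264 0.85990991]
[[324.62111139 246.0161431 ]
 [324.62786452 254.63330341]
 [324.61425658 237.26824826]
 [324.65390024 287.84645663]
 [324.69598753 341.50579551]]
[125, 126, 122, 122, 122, 123, 125, 122, 124, 120, 121, 122, 129, 143, 148, 149, 148, 147, 150, 147, 148, 159, 188, 215, 219, 219, 217, 216, 212, 212, 212, 211, 213, 212, 212, 212, 212, 209, 210, 208, 209, 208, 209, 209, 212, 211, 213, 213, 213, 212, 212, 211, 209, 209, 209, 209, 208, 210, 206, 209, 209, 213, 212, 193, 157, 128, 121, 123, 123, 123, 123, 124, 127, 127, 126, 127, 126, 124, 125, 122, 120, 120, 120, 120, 118, 121, 118, 119, 120, 118, 117, 119, 118, 121, 123, 124, 120, 121, 125, 125, 134, 140, 142, 142, 140, 141, 142, 143, 142, 140, 142, 139, 123, 92, 77, 80, 83, 89, 90, 93]
```

```bash
python3 - <<'E'
from h import *
go(.462,.2863,.026,49.3)
E
```

```text
t=17.8 yaw=49.2 shift cm [11.99 -0.21 17.34] | turn [-0.   0.  -0.1] then shift [11.98 -0.19 17.34]
```

Emit:
drive_tool(increments=[[[4,-0.1,0,0,0,0,6.2],[4,-0.1,0,0,0,0,6.2],[4,0,0,0,0,0,6.2],[0,0,2,0,0,0,6.2],[0,0,4,0,0,0,6.2],[0,0,2,0,0,0,6.2],[0,0,0,0,0,0,6.2],[0,0,0,0,0,0,6.2]]])

```text
clock: 18.82
position: [0.4625, 0.2873, 0.1206]
eef_rot: [0.0, 0.909, 0.417, 0.001]
force: [0.1, -0.1, -1.4]
width: 0.0678
grasp_force: 19.9
```

```bash
python3 - <<'E'
from h import *
go(.462,.2863,.026,49.3)
print(readout.sense()["force"])
E
```

```text
t=18.8 yaw=49.3 shift cm [-0.12  0.02  9.46] | turn [ 0.  -0.1 -0. ] then shift [-0.11  0.03  9.46]
[ 0.12570052 -0.12585856 -1.35484333]
```

Emit:
drive_tool(increments=[[[-0.1,0,2,0,0,0,6.2],[0,0,2,0,0,0,6.2],[0,0,2,0,0,0,6.2],[0,0,1.5,0,0,0,6.2],[0,0,1,0,0,0,6.2],[0,0,0.5,0,0,0,6.2],[0,0,0.3,0,0,0,6.2],[0,0,0,0,0,0,6.2],[0,0,0,0,0,0,6.2]]])

```text
clock: 19.95
position: [0.4612, 0.2868, 0.027]
eef_rot: [0.0, 0.909, 0.417, 0.0]
force: [1.1, -0.7, -0.7]
width: 0.068
grasp_force: 19.9
```

Emit:
drive_tool(increments=[[[0,0,0,0,0,0,7.5],[0,0,0,0,0,0,8.5],[0,0,0,0,0,0,8.7],[0,0,0,0,0,0,8.7],[0,0,-1,0,0,0,8.7],[0,0,-3,0,0,0,8.7],[0,0,-5,0,0,0,8.7],[0,0,-5,0,0,0,8.7],[0,0,-3.5,0,0,0,8.7],[-5,0,0,0,0,0,8.7]]])

```text
clock: 21.2
position: [0.4317, 0.2504, 0.2068]
eef_rot: [0.0, 0.908, 0.418, 0.005]
force: [-0.1, -1.0, 0.1]
width: 0.087
grasp_force: 0.0
```

Emit:
drive_tool(increments=[[[-4,0,0,0,0,0,8.7],[-3,0,0,0,0,0,8.7],[0,0,0,0,0,0,8.7],[0,0,0,0,0,0,8.7]]])

```text
clock: 21.7
position: [0.3834, 0.196, 0.2024]
eef_rot: [0.0, 0.909, 0.417, 0.001]
force: [-0.2, 0.5, 0.1]
width: 0.0866
grasp_force: 0.0
```

```bash
python3 - <<'E'
from h import *
w=cam("wrist"); s=cam("scene")
im=lambda c:c["pixels"][:,:,::-1]
cv2.imwrite("pics/p5.png",np.vstack([cv2.resize(im(s)[140:290,200:470],(640,355)),im(w)[:240]]))
print(readout.sense()["position"]); go(.481,-.1425,.2,30)
E
```

```text
[0.3833244  0.19615149 0.20194681]
t=21.8 yaw=49.4 shift cm [-19.34  29.47   0.19] | turn [ 0.  -0.  19.4] then shift [-8.47 34.21  0.19]
```

View pics/p5.png

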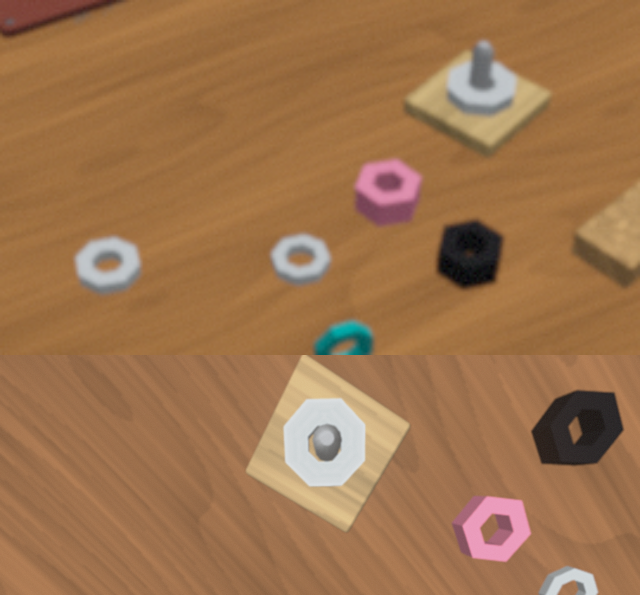

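The 68 sits flat on the block around the post: hole and post are roughly concentric near (325,440) in the lower half. Now moving over B.

Emit:
drive_tool(increments=[[[0,0,0,0,0,9.7,8.7],[0,0,0,0,0,9.7,8.7],[-1.2,4.9,0,0,0,0,8.7],[-1.2,4.9,0,0,0,0,8.7],[-1.2,4.9,0,0,0,0,8.7],[-1.2,4.9,0,0,0,0,8.7],[-1.2,4.9,0,0,0,0,8.7],[-1.2,4.9,0,0,0,0,8.7],[-1.2,4.8,0,0,0,0,8.7],[0,0,0,0,0,0,8.7]]])

```text
clock: 23.05
position: [0.4816, -0.1454, 0.2012]
eef_rot: [0.0, 0.967, 0.257, -0.0]
force: [-0.1, 0.5, -0.3]
width: 0.0867
grasp_force: 0.0
```

Emit:
drive_tool(increments=[[[0,0,0,0,0,0,8.7],[0,0,0,0,0,0,8.7]]])

```text
clock: 23.3
position: [0.4806, -0.1413, 0.2013]
eef_rot: [-0.0, 0.966, 0.259, -0.0]
force: [-0.3, -0.3, 0.3]
width: 0.087
grasp_force: 0.0
```

```bash
python3 - <<'E'
from h import *
s=cam("scene");w=cam("wrist","w6.png")
pw=proj(w,[[.481,-.1425,.007]])[0];print(pw)
for cs in([(s,(246,251),22),(w,pw,50)],[(w,pw,50)]):
    v=[(c,roi(p,r),obs(c,roi(p,r))) for c,p,r in cs]; print([int(x[2].sum()) for x in v])
    for k in(62,56):
        o=fit(lambda p:flatpts(k,TH[k],*p),v,[[.481,-.1425,a] for a in(-.3,0,.3)]); print(k,o.fun.round(3),o.x[:2].round(4),np.degrees(o.x[2]).round(1)%45)
        if k==56: go(*o.x[:2],.004,np.degrees(o.x[2]).round(1)%45)
E
```

```text
[325.41861688 218.48231335]
[562, 2794]
62 0.265 [ 0.4801 -0.1424] 29.0
56 0.14 [ 0.4809 -0.1429] 30.4
t=23.4 yaw=30.0 shift cm [-0.05  0.14 19.76] | turn [-0.  -0.  -0.4] then shift [-0.05  0.13 19.76]
[2794]
62 0.163 [ 0.4811 -0.1437] 9.0
56 0.046 [ 0.4811 -0.1434] 29.8
t=23.4 yaw=30.0 shift cm [-0.05  0.2  19.76] | turn [-0.  -0.   0.2] then shift [-0.05  0.2  19.76]
```

Emit:
drive_tool(increments=[[[0,0.2,4.8,0,0,0,8.7],[0,0,5,0,0,0,8.7],[0,0,4,0,0,0,8.7],[0,0,3,0,0,0,8.7],[0,0,2,0,0,0,8.7],[0,0,0.9,0,0,0,8.7],[0,0,0,0,0,0,8.7],[0,0,0,0,0,0,8.7]]])

```text
clock: 24.4
position: [0.4826, -0.1446, 0.0057]
eef_rot: [0.001, 0.966, 0.259, 0.001]
force: [-0.3, 0.0, 0.7]
width: 0.0868
grasp_force: 0.0
```

Emit:
drive_tool(increments=[[[0,0,0,0,0,0,4.6],[0,0,0,0,0,0,4.6],[0,0,0,0,0,0,4.6],[0,0,0,0,0,0,4.6],[0,0,0,0,0,0,4.6],[0,0,0,0,0,0,4.6]]], newtons=20)

```text
clock: 25.15
position: [0.4816, -0.1444, 0.0046]
eef_rot: [-0.0, 0.966, 0.258, -0.0]
force: [-1.2, -0.1, 2.4]
width: 0.0559
grasp_force: 20.0
```

Emit:
drive_tool(increments=[[[0,0,-2,0,0,0,4.6],[0,0,-4,0,0,0,4.6],[0,0,-4.5,0,0,0,4.6],[0,0,-4.5,0,0,0,4.6],[0,0,-3,0,0,0,4.6],[0,0,0,0,0,0,4.6]]])

```text
clock: 25.9
position: [0.4834, -0.1452, 0.1873]
eef_rot: [0.002, 0.966, 0.258, 0.002]
force: [-0.2, -0.4, -0.5]
width: 0.0558
grasp_force: 20.0
```

```bash
python3 - <<'E'
from h import *
print(readout.sense()["width"]);go(.462,.2863,.2,30)
s=np.array([.462,.2863])-.12*np.array([np.cos(np.radians(30)),.5]); print(s);go(*s,.19,30)
E
```

```text
0.05583032146066807
t=25.9 yaw=29.9 shift cm [ 19.69 -38.45  -1.39] | turn [ 0.3 -0.2 -0.1] then shift [ 19.72 -38.44  -1.27]
[0.35807695 0.2263    ]
t=25.9 yaw=29.9 shift cm [  7.69 -38.45  -0.43] | turn [ 0.3 -0.2 -0.1] then shift [  7.72 -38.44  -0.27]
```

Emit:
drive_tool(increments=[[[2.5,-4.8,0,0,0,0,4.6],[2.5,-4.8,0,0,0,0,4.6],[2.5,-4.8,0,0,0,0,4.6],[2.5,-4.8,0,0,0,0,4.6],[2.5,-4.8,0,0,0,0,4.6],[2.4,-4.8,0,0,0,0,4.6],[2.4,-4.8,0,0,0,0,4.6],[2.4,-4.8,0,0,0,0,4.6],[0,0,3,0,0,0,4.6],[0,0,3,0,0,0,4.6]]])

```text
clock: 27.15
position: [0.4593, 0.2872, 0.1217]
eef_rot: [0.0, 0.966, 0.259, -0.001]
force: [-0.2, -0.9, -1.1]
width: 0.0555
grasp_force: 20.0
```

Emit:
drive_tool(increments=[[[0,0,0,0,0,0,4.6],[0,0,0,0,0,0,4.6]]])

```text
clock: 27.4
position: [0.4606, 0.2865, 0.1245]
eef_rot: [0.0, 0.966, 0.258, -0.0]
force: [-0.2, 0.6, 0.1]
width: 0.056
grasp_force: 20.0
```

```bash
python3 - <<'E'
from h import *
go(.462,.2863,.042,30)
E
```

```text
t=27.4 yaw=29.9 shift cm [0.11 0.09 8.25] | turn [-0.   0.  -0.1] then shift [0.11 0.09 8.25]
```

Descend, release, retreat back along −x so the wrist camera sees the stand.

Emit:
drive_tool(increments=[[[0.1,0.1,1,0,0,0,4.6],[0,0,2,0,0,0,4.6],[0,0,2,0,0,0,4.6],[0,0,1.5,0,0,0,4.6],[0,0,1,0,0,0,4.6],[0,0,0.5,0,0,0,4.6],[0,0,0.2,0,0,0,4.6],[0,0,0,0,0,0,4.6],[0,0,0,0,0,0,4.6]]])

```text
clock: 28.52
position: [0.4622, 0.2863, 0.0429]
eef_rot: [0.0, 0.966, 0.258, 0.0]
force: [-0.5, -1.4, -1.6]
width: 0.0555
grasp_force: 20.0
```

Emit:
drive_tool(increments=[[[0,0,0,0,0,0,6.5],[0,0,0,0,0,0,8],[0,0,0,0,0,0,8.7],[0,0,0,0,0,0,8.7],[0,0,-1,0,0,0,8.7],[0,0,-3,0,0,0,8.7],[0,0,-5,0,0,0,8.7],[0,0,-5,0,0,0,8.7],[0,0,-2,0,0,0,8.7],[-5,0,0,0,0,0,8.7]]])

```text
clock: 29.78
position: [0.4214, 0.2624, 0.206]
eef_rot: [-0.0, 0.966, 0.258, 0.003]
force: [0.1, -0.2, -0.2]
width: 0.0872
grasp_force: 0.0
```

Emit:
drive_tool(increments=[[[-4,0,0,0,0,0,8.7],[-3,0,0,0,0,0,8.7],[0,0,0,0,0,0,8.7],[0,0,0,0,0,0,8.7]]])

```text
clock: 30.28
position: [0.3589, 0.2268, 0.2034]
eef_rot: [-0.0, 0.966, 0.258, 0.001]
force: [0.0, 0.3, 0.3]
width: 0.087
grasp_force: 0.0
```

```bash
python3 - <<'E'
from h import *
w=cam("wrist"); s=cam("scene"); t=cam("top","t7.png")
im=lambda c:c["pixels"][:,:,::-1]
cv2.imwrite("pics/p7.png",np.vstack([cv2.resize(im(s)[140:290,200:470],(640,355)),im(w)[:240]]))
print(readout.sense()["position"]); print(proj(s,[[.562,.0157,.006]]))
v=[(s,roi((327,248),18),obs(s,roi((327,248),18)))]
o=fit(lambda p:flatpts(50,12,*p),v,[[.562,.0157,a] for a in(-.3,0,.3)]);print(o.fun,o.x,np.degrees(o.x[2])%45)
go(.562,.0157,.2,28)
E
```

```text
[0.35873378 0.22674858 0.20278246]
[[326.20044899 249.30629375]]
0.0930616706609726 [ 0.56150666  0.01642861 -0.24540575] 30.939286481742116
t=30.4 yaw=29.9 shift cm [ 7.08 28.43  0.28] | turn [-0.  -0.   1.9] then shift [ 8.04 28.18  0.28]
```

View pics/p7.png

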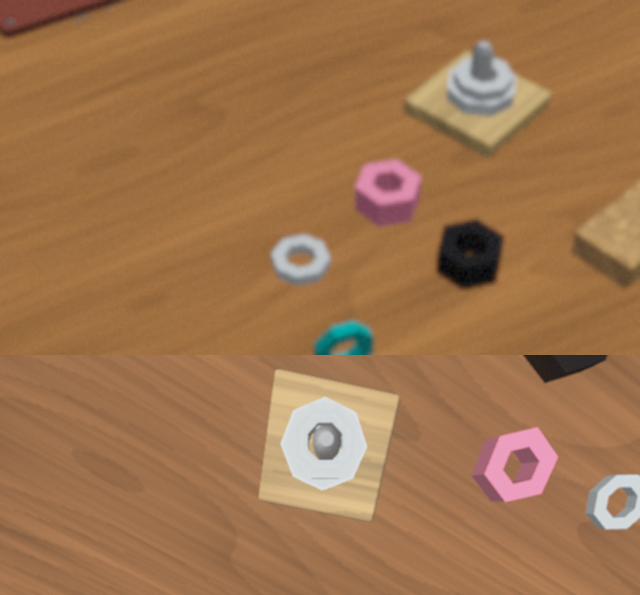

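The 56 is seated on the 68. The 50 is still where it was measured, so I'll go there.

Emit:
drive_tool(increments=[[[0,0,0,0,0,1.5,8.7],[1.3,4.7,0,0,0,0,8.7],[1.3,4.7,0,0,0,0,8.7],[1.3,4.7,0,0,0,0,8.7],[1.3,4.7,0,0,0,0,8.7],[1.3,4.7,0,0,0,0,8.7],[1.3,4.7,0,0,0,0,8.7],[0,0,0,0,0,0,8.7],[0,0,0,0,0,0,8.7],[0,0,0,0,0,0,8.7]]])

```text
clock: 31.68
position: [0.5604, 0.0166, 0.2024]
eef_rot: [-0.0, 0.969, 0.246, -0.0]
force: [-1.1, -0.6, 0.4]
width: 0.0867
grasp_force: 0.0
```

```bash
python3 - <<'E'
from h import *
s=cam("scene");w=cam("wrist","w8.png")
pw=proj(w,[[.562,.0157,.006]])[0];print(pw)
v=[(w,roi(pw,42),obs(w,roi(pw,42)))]; print([int(x[2].sum()) for x in v])
o=fit(lambda p:flatpts(50,12,*p),v,[[.562,.0157,a] for a in(-.3,0,.3)]); q=np.degrees(o.x[2])%45;print(o.fun.round(3),o.x[:2].round(4),q)
go(*o.x[:2],.004,q)
E
```

```text
[325.73987391 216.84757411]
[2250]
0.059 [0.562  0.0154] 30.675478167320293
t=31.8 yaw=28.5 shift cm [ 0.07  0.17 19.87] | turn [-0.  -0.  -2.2] then shift [ 0.07  0.18 19.87]
```

Emit:
drive_tool(increments=[[[0,0,0,0,0,-2.2,8.7],[0.1,0.2,4.8,0,0,0,8.7],[0,0,5,0,0,0,8.7],[0,0,4,0,0,0,8.7],[0,0,3,0,0,0,8.7],[0,0,2,0,0,0,8.7],[0,0,1,0,0,0,8.7],[0,0,0,0,0,0,8.7],[0,0,0,0,0,0,8.7]]])

```text
clock: 32.9
position: [0.564, 0.0143, 0.0059]
eef_rot: [0.0, 0.964, 0.264, 0.001]
force: [-0.4, 0.3, 0.3]
width: 0.0868
grasp_force: 0.0
```

Emit:
drive_tool(increments=[[[0,0,0,0,0,0,4],[0,0,0,0,0,0,4],[0,0,0,0,0,0,4],[0,0,0,0,0,0,4],[0,0,0,0,0,0,4],[0,0,0,0,0,0,4]]], newtons=20)

```text
clock: 33.65
position: [0.5628, 0.0145, 0.0045]
eef_rot: [-0.0, 0.964, 0.264, -0.0]
force: [-0.4, 1.6, 0.6]
width: 0.0492
grasp_force: 20.0
```

Emit:
drive_tool(increments=[[[0,0,-2,0,0,0,4],[0,0,-4,0,0,0,4],[0,0,-4.5,0,0,0,4],[0,0,-4.5,0,0,0,4],[0,0,-3,0,0,0,4],[0,0,0,0,0,0,4]]])

```text
clock: 34.4
position: [0.5652, 0.0142, 0.1892]
eef_rot: [0.001, 0.964, 0.264, 0.004]
force: [-0.6, -0.4, -1.1]
width: 0.0498
grasp_force: 20.0
```

```bash
python3 - <<'E'
from h import *
go(.462,.2863,.18,30.7)
E
```

```text
t=34.4 yaw=30.6 shift cm [  4.99 -28.68   0.82] | turn [ 0.3 -0.4 -0.1] then shift [  5.02 -28.67   0.92]
```

Emit:
drive_tool(increments=[[[0.8,-4.8,0,0,0,0,4],[0.8,-4.8,0,0,0,0,4],[0.8,-4.8,0,0,0,0,4],[0.8,-4.8,0,0,0,0,4],[0.9,-4.8,0,0,0,0,4],[0.9,-4.7,0,0,0,0,4],[0,0,3,0,0,0,4],[0,0,3,0,0,0,4],[0,0,0,0,0,0,4],[0,0,0,0,0,0,4]]])

```text
clock: 35.65
position: [0.4597, 0.2868, 0.125]
eef_rot: [-0.0, 0.964, 0.264, 0.0]
force: [0.2, -0.1, -1.3]
width: 0.0496
grasp_force: 20.0
```

```bash
python3 - <<'E'
from h import *
go(.462,.2863,.0545,30.7)
E
```

```text
t=35.6 yaw=30.6 shift cm [0.17 0.16 7.05] | turn [-0.  -0.  -0.1] then shift [0.17 0.16 7.05]
```

Emit:
drive_tool(increments=[[[0.2,0.1,1,0,0,0,4],[0,0,2,0,0,0,4],[0,0,1.5,0,0,0,4],[0,0,1,0,0,0,4],[0,0,0.8,0,0,0,4],[0,0,0.5,0,0,0,4],[0,0,0.2,0,0,0,4],[0,0,0,0,0,0,4],[0,0,0,0,0,0,4]]])

```text
clock: 36.78
position: [0.4617, 0.2868, 0.0545]
eef_rot: [0.0, 0.964, 0.264, -0.0]
force: [0.1, -2.8, -2.5]
width: 0.0499
grasp_force: 20.0
```

Emit:
drive_tool(increments=[[[0,0,0,0,0,0,5.5],[0,0,0,0,0,0,7],[0,0,0,0,0,0,8.7],[0,0,0,0,0,0,8.7],[0,0,-1,0,0,0,8.7],[0,0,-3,0,0,0,8.7],[0,0,-5,0,0,0,8.7],[0,0,-5,0,0,0,8.7],[0,0,-1,0,0,0,8.7],[-5,0,0,0,0,0,8.7]]])

```text
clock: 38.02
position: [0.4204, 0.2621, 0.2057]
eef_rot: [-0.0, 0.964, 0.264, 0.001]
force: [0.1, -0.3, 1.0]
width: 0.0871
grasp_force: 0.0
```

Emit:
drive_tool(increments=[[[-4,0,0,0,0,0,8.7],[-3,0,0,0,0,0,8.7],[0,0,0,0,0,0,8.7],[0,0,0,0,0,0,8.7]]])

```text
clock: 38.52
position: [0.359, 0.226, 0.2047]
eef_rot: [-0.0, 0.964, 0.264, 0.0]
force: [-0.0, -0.3, 0.3]
width: 0.0871
grasp_force: 0.0
```

```bash
python3 - <<'E'
from h import *
w=cam("wrist"); s=cam("scene"); t=cam("top","t9.png")
im=lambda c:c["pixels"][:,:,::-1]
cv2.imwrite("pics/p9.png",np.vstack([cv2.resize(im(s)[140:290,200:470],(640,355)),im(w)[:240]]))
km=lambda h:h[:,:,2]<75
v=[(s,roi((398,247),20),mask(s,roi((398,247),20),km))]
o=fit(lambda p:nut(*p),v,[[.64,.15,a] for a in(0,.3,-.3)]);print("nut",o.fun,o.x[:2].round(4),np.degrees(o.x[2])%60)
go(.641,.151,.2,45)
E
```

```text
nut 0.16800260543823242 [0.6395 0.1508] 51.13807771482368
t=38.7 yaw=30.6 shift cm [20.43 20.83  0.45] | turn [ -0.    0.  -14.4] then shift [14.62 25.24  0.45]
```

View pics/p9.png

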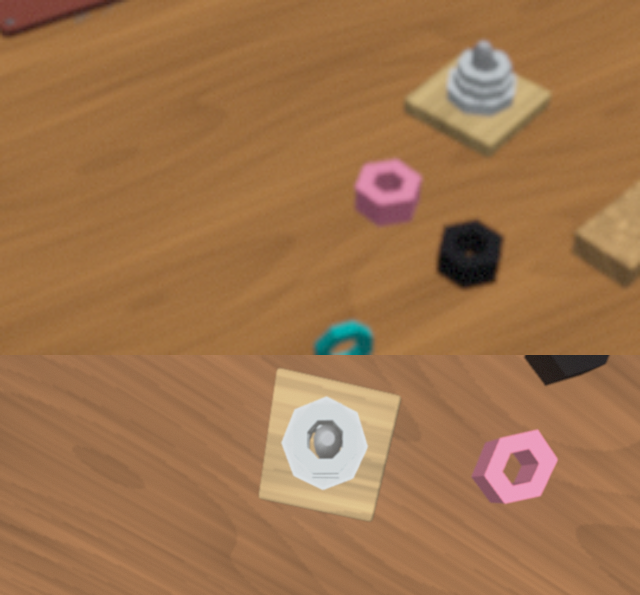

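All three collars are stacked, with the smallest on top. The black nut hasn't moved. Next I'll go over it.

```bash
python3 - <<'E'
from h import *
go(.640,.151,.2,19.6)
E
```

```text
t=38.7 yaw=30.6 shift cm [20.34 20.78  0.45] | turn [-0.  0. 11.] then shift [23.94 16.5   0.45]
```

Emit:
drive_tool(increments=[[[0,0,0,0,0,5.5,8.7],[0,0,0,0,0,5.5,8.7],[4,2.8,0,0,0,0,8.7],[4,2.8,0,0,0,0,8.7],[4,2.8,0,0,0,0,8.7],[4,2.7,0,0,0,0,8.7],[4,2.7,0,0,0,0,8.7],[4,2.7,0,0,0,0,8.7],[0,0,0,0,0,0,8.7],[0,0,0,0,0,0,8.7]]])

```text
clock: 39.92
position: [0.6396, 0.1512, 0.2033]
eef_rot: [-0.0, 0.985, 0.17, -0.001]
force: [0.4, 0.9, 0.6]
width: 0.0868
grasp_force: 0.0
```

```bash
python3 - <<'E'
from h import *
w=cam("wrist","w10.png")
pw=proj(w,[[.64,.151,.015]])[0];print(pw)
km=lambda h:h[:,:,2]<80
v=[(w,roi(pw,60),mask(w,roi(pw,60),km))]; print([int(x[2].sum()) for x in v])
o=fit(lambda p:nut(*p),v,[[.64,.151,a] for a in(0,.3,-.3)]);q=np.degrees(o.x[2])%60;print("nut",o.fun,o.x[:2].round(4),q)
go(*o.x[:2],.009,(q+90)%60)
E
```

```text
[324.5214675  219.03483019]
[2878]
nut 0.09338082373142242 [0.6399 0.1501] 43.155715523891175
t=40.0 yaw=19.7 shift cm [ 0.04  0.17 19.49] | turn [-0.   0.1  6.5] then shift [ 0.03  0.15 19.49]
```

View pics/w10.png

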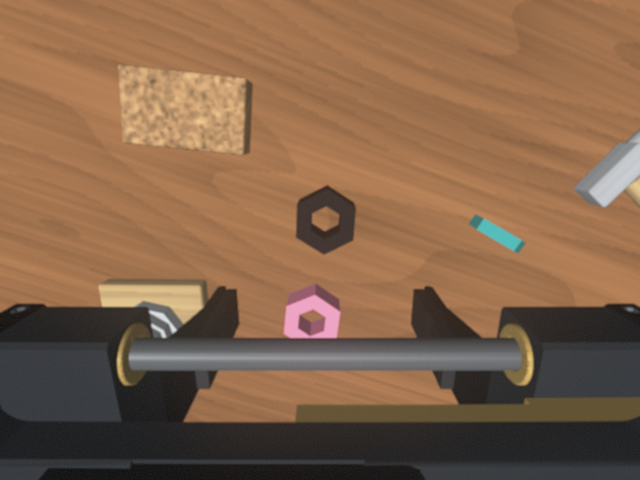

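The black nut is at (325,219) and clear of everything around it. Gripping it now.

Emit:
drive_tool(increments=[[[0,0.1,0,0,0,5,8.7],[0,0,4.5,0,0,0,8.7],[0,0,5,0,0,0,8.7],[0,0,4,0,0,0,8.7],[0,0,3,0,0,0,8.7],[0,0,2,0,0,0,8.7],[0,0,1,0,0,0,8.7],[0,0,0,0,0,0,8.7],[0,0,0,0,0,0,8.7]]])

```text
clock: 41.1
position: [0.6415, 0.1503, 0.0111]
eef_rot: [0.0, 0.992, 0.127, 0.001]
force: [1.1, -0.5, 0.1]
width: 0.0873
grasp_force: 0.0
```

Emit:
drive_tool(increments=[[[0,0,0,0,0,0,4.6],[0,0,0,0,0,0,4.6],[0,0,0,0,0,0,4.6],[0,0,0,0,0,0,4.6],[0,0,0,0,0,0,4.6],[0,0,0,0,0,0,4.6]]], newtons=20)

```text
clock: 41.85
position: [0.6404, 0.1502, 0.0096]
eef_rot: [-0.0, 0.992, 0.127, 0.0]
force: [-0.1, -0.2, 1.4]
width: 0.0563
grasp_force: 19.9
```

Emit:
drive_tool(increments=[[[0,0,-2,0,0,0,4.6],[0,0,-4,0,0,0,4.6],[0,0,-4.5,0,0,0,4.6],[0,0,-4.5,0,0,0,4.6],[0,0,-3,0,0,0,4.6],[0,0,0,0,0,0,4.6],[0,0,0,0,0,0,4.6]]])

```text
clock: 42.72
position: [0.6398, 0.1501, 0.1889]
eef_rot: [-0.0, 0.992, 0.127, -0.001]
force: [0.6, -0.3, -1.8]
width: 0.0561
grasp_force: 19.9
```

```bash
python3 - <<'E'
from h import *
s=np.array([.462,.2863])-.12*np.array([np.cos(np.radians(14.7)),np.sin(np.radians(14.7))]); go(*s,.2,14.7)
go(.462,.2863,.19,14.7)
w=cam("wrist","w11.png")
E
```

```text
t=42.7 yaw=14.6 shift cm [-25.76 -17.66  -1.08] | turn [-0.   0.1 -0.1] then shift [-25.74 -17.69  -1.11]
t=42.7 yaw=14.6 shift cm [-13.76 -17.67  -0.09] | turn [-0.   0.1 -0.1] then shift [-13.74 -17.69  -0.11]
```

View pics/w11.png

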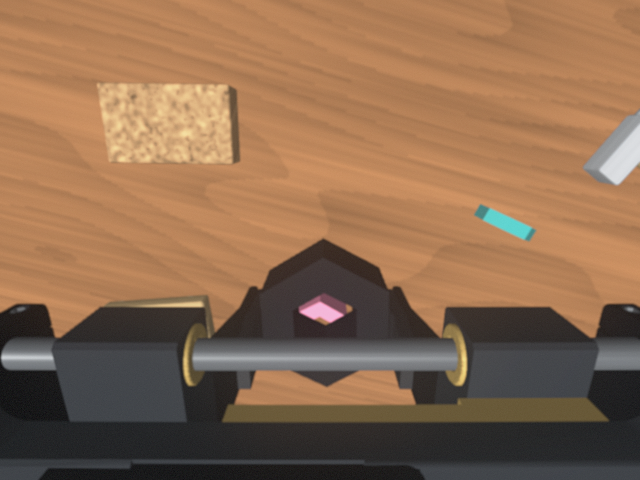

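The nut is held squarely, with its hole visible at about (326,308). I'll carry it over the post.

Emit:
drive_tool(increments=[[[-2.8,-3.5,0,0,0,0,4.6],[-2.8,-3.5,0,0,0,0,4.6],[-2.7,-3.5,0,0,0,0,4.6],[-2.7,-3.6,0,0,0,0,4.6],[-2.7,-3.6,0,0,0,0,4.6],[0,0,3,0,0,0,4.6],[0,0,3,0,0,0,4.6],[0,0,0,0,0,0,4.6],[0,0,0,0,0,0,4.6]]])

```text
clock: 43.9
position: [0.4632, 0.2867, 0.1296]
eef_rot: [0.0, 0.992, 0.127, -0.0]
force: [0.1, -0.3, 0.0]
width: 0.0556
grasp_force: 19.9
```

```bash
python3 - <<'E'
from h import *
w=cam("wrist"); sn=readout.sense(); a,b,c,d=sn["eef_rot"]; M=R.from_quat([b,c,d,a]).as_matrix()
print(proj(w,np.array([[.0323,0,-.0204],[.0323,0,.0096]])@M.T+sn["position"]))
go(.462,.2863,.0718,14.7); print(sn["force"])
E
```

```text
[[323.10674507 256.66747363]
 [323.29251503 236.84661304]]
t=44.0 yaw=14.6 shift cm [-0.19  0.01  5.86] | turn [-0.  -0.1 -0.1] then shift [-0.18  0.01  5.86]
[-0.06187063 -0.54993883 -0.38130569]
```

Emit:
drive_tool(increments=[[[-0.1,0,1,0,0,0,4.6],[0,0,1.5,0,0,0,4.6],[0,0,1.2,0,0,0,4.6],[0,0,1,0,0,0,4.6],[0,0,0.7,0,0,0,4.6],[0,0,0.4,0,0,0,4.6],[0,0,0,0,0,0,4.6],[0,0,0,0,0,0,4.6]]])

```text
clock: 44.95
position: [0.4625, 0.2867, 0.072]
eef_rot: [-0.0, 0.992, 0.127, 0.0]
force: [0.5, -0.4, -0.9]
width: 0.056
grasp_force: 19.9
```

Emit:
drive_tool(increments=[[[0,0,0,0,0,0,6],[0,0,0,0,0,0,7.5],[0,0,0,0,0,0,8.7],[0,0,0,0,0,0,8.7],[0,0,-1,0,0,0,8.7],[0,0,-3,0,0,0,8.7],[0,0,-5,0,0,0,8.7],[0,0,-4,0,0,0,8.7],[-5,0,0,0,0,0,8.7],[-4,0,0,0,0,0,8.7]]])

```text
clock: 46.2
position: [0.3743, 0.2636, 0.2029]
eef_rot: [-0.0, 0.992, 0.127, 0.001]
force: [0.5, -0.2, -0.2]
width: 0.0868
grasp_force: 0.0
```

Emit:
drive_tool(increments=[[[-3,0,0,0,0,0,8.7],[0,0,0,0,0,0,8.7],[0,0,0,0,0,0,8.7],[0,0,0,0,0,0,8.7]]])

```text
clock: 46.7
position: [0.3469, 0.2564, 0.2019]
eef_rot: [-0.0, 0.992, 0.127, 0.0]
force: [-0.9, -1.3, -0.0]
width: 0.0871
grasp_force: 0.0
```

```bash
python3 - <<'E'
from h import *
w=cam("wrist"); s=cam("scene")
im=lambda c:c["pixels"][:,:,::-1]
cv2.imwrite("pics/p12.png",np.vstack([cv2.resize(im(s)[120:220,310:490],(640,355)),im(w)[:240]]))
E
```

```text
(no output)
```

View pics/p12.png

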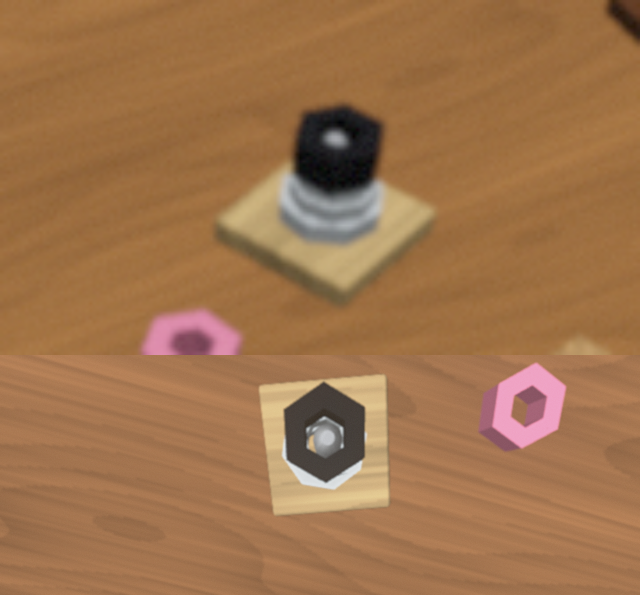

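The nut sits flat on the stack with the post tip showing in its hole, at (335,140) in the upper half and (326,438) in the lower. Everything is released, so I'm handing the job in.

```bash
python3 -c "
from cell import order
print(order.job_done())"
```

```text
the job is handed in; nothing more can be done
None
```

The 68, 56 and 50 mm collars (no 62 mm was present) were tipped flat and stacked largest first on the post, with the black nut on top. The job is handed in; no verdict was returned.

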